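# Load the wrapping-tape stand

## Robot

A 7-joint arm with a two-finger parallel gripper is mounted at the origin on a cart in front of the work surface, level with it; the furniture and walls round the work are solid. World frame = base frame: x ahead of the robot, y to its left, z up, the work surface at z = 0. Lengths are in mm, angles in rad, forces in N, time in s.
With the tool pointing down it reaches from about 400 to 875 mm from the base axis. Payload 4.4 kg.
Tool frame: the origin (TCP) lies midway between the tips of the shut fingers; the grasp point (between the pads) lies 19 mm behind it; z points along the fingers, y is the direction in which the jaws open and shut (so a half turn about z gives the same grasp; the last joint's range is limited). The gripper opens to 85 mm and grips with 20 to 120 N. Pads are 22 mm wide; open, the fingers measure 114 mm over their backs; the gripper's body (76 mm by 85 mm) begins 54 mm behind the grasp point. The pads swing forward as they close: fully open they stand 13 mm farther back than shut.
Start: joints at [-1.189, 0.628, 0.038, 1.517, -0.027, 0.996, -0.02], TCP at [281.419, 585.936, 231.313] pointing down, gripper open.
Joint ranges: [-3.06, 3.06], [-0.37, 2.12], [-1.25, 1.32], [0.18, 2.47], [-1.1, 4.24], [0.23, 1.98], [-2.94, 2.94]. Speed limits (rad/s): [2.57, 2.57, 3.14, 3.14, 3.14, 3.14, 3.14].

## Interface

Orientations are given as a unit quaternion [w, x, y, z].
In Python, from workcell import manip gives the robot as it stands.
- The arm moves only by the tool servo_tool, never from a script. Its argument "series" is a list of rows, each an object of numbers: "x", "y", "z": the shift along the tool's x, y, z normalised to -1 to 1, where 1 is 0.05 m; "ax", "ay", "az": the turn, a rotation vector about the tool's x, y, z normalised to -1 to 1, where 1 is 90 degrees; "jaw": the opening, from -1 (shut) to 1 (fully open), so that 0 is half open. A call has 1 to 5 rows; each row shifts and turns the pose as measured when the row begins, along the tool's axes as they then stand; what a row does not reach is not made up. A row lasts 1/12 s, in which the tool goes at most 41.7 mm and 7.16 degrees, less where a joint would pass 70% of its speed; a pose out of reach is approached as far as the arm can. A call with a number of a shift or a turn outside -1 to 1 is refused whole. A call with a gripper value outside its range is refused whole. The fingers move at their own pace and stop on an object; the grip force is fixed at half the most. Time passes only in rows, so rows that do not move let the fingers close. It gives the time, the measured TCP pose, the force and the opening at its end, in the units of the state.
- manip.state(): the state, without advancing time (a new reading comes with each control period).
- manip.snapshot(name): name is "scene" or "top" or "wrist"; returns a dict with "image" (420x560x3 uint8, red, green, blue), "vfov" (degrees; the focal length in pixels is half the picture's height over the tangent of half this angle, whatever the lens; pixels are square), "cx", "cy" (the principal point, pixels), "rvec" (rotation vector, rad) and "tvec" (3), from world to camera coordinates, as OpenCV has them. Camera axes: x right, y down, z forward; pixel columns grow to the right and rows downward; lengths in mm; the calibration is good to about 2 mm. A picture is of the moment at which its call begins. There is no depth.
- manip.close_job(): hands the job in, once; it reports no verdict.
Trained networks look in the newest picture that a camera, given by its name, has taken for a name from the list of things; names that differ only in an ending like _2 or _b are one class to them, and where a whole thing is asked for, a point or a joint stands for the part that bears it (a point fixed in the world has none). Each returns a list of dicts, best first, with "p" (0 to 1); they miss things now and then, are a little off and sometimes report something else, mostly with a low value. They report only what shows in the picture. A call takes as long as a camera call. They do not tell look-alikes from the thing itself.
- manip.trace(target, camera): "region" (420x560 bool, what is visible of it) and "rect" ([centre column, centre row, width, height] in pixels, round what is visible of it).
- manip.spot_point(target, camera): "xy" ([column, row] in pixels: a listed point, or the origin of a listed thing).
The state is a dict: "t": time; "joints": joint angles; "dq": joint speeds; "effort": joint torques, N m; "ee_pos": TCP position; "tool_rot": TCP orientation; "contact_force": force on the tool from outside, world axes, zero at the start; "torque": the same for the moment, N m; "opening": opening from 0.0 (shut) to 1.0 (fully open).
Only numpy, scipy, OpenCV 4.12 (cv2) and the standard library are available. Lean on these libraries where they do the work, as an engineer would, in place of code of your own. Each camera call takes 0.05 s, during which the arm holds its last target. There are 200 camera calls.

## Task

Get the gift-wrapping corner ready: take the roll of tape out of the wooden rack and thread it onto the horizontal rod of the tape stand, then push the square wooden end cap onto the end of the rod as far as it goes, so that the roll cannot come off. Leave the ribbon spool in the rack.

Things in the scene. Friction and masses are not known exactly. Their poses are not given: they have to be found in the camera images.
- rod_tip (a point): Rounded free end of the fixed tape stand's horizontal steel rod (12 mm thick), on its axis, 120 mm above the counter; the foot begins 25 mm behind it. +x runs from the tip along the rod to the brass stop disc (44 mm across, 94 mm from the tip; the wooden post behind it rises 40 mm above the rod); z is up. The rod points roughly at the robot, turned up to 20 degrees.
- tape_center (a point): Centre of the plain roll of tape (no flanges): 52 mm across, 18 mm wide, open hole 26 mm; z axis = hole axis. About 30 g. It stands on edge in one of two slots of a fixed wooden rack, centre 34 mm above the counter, hole axis level. Slot cheeks (26 mm wide, 33 mm high) flank its flat faces; chocks 14 mm high end 25 mm from its middle. Grip across the diameter from above.
- cap_center (a point): Centre of the end cap, a square block of pale wood 44 x 44 mm, 42 mm long along its x axis, about 50 g, lying on the counter (this point 22 mm above it), z up. A round blind bore, 28 mm wide, 34 mm deep, opens in the middle of its +x face, 21 mm from this point; the other end is closed. The mouth faces away from the robot, within 30 degrees.
- spool_center (a point): Centre of the ribbon spool, 61 mm across, 20 mm wide, with two flanges and ribbon wound between them, standing on edge in the other slot of the rack, 64 mm from the tape roll along the hole axis. Its z axis is the spool's axis. It stays where it is.
Not all that is in view belongs to the job. Leave any turquoise look-alike of the part that bears cap_center alone. What is shaped like the part that bears tape_center but orange or purple is not meant.

How it is judged (in metres and radians):
On the way, in this order (a step that is already met when the one before it is completed fails the run):
1. the tape roll is threaded on the rod (x of tape_center in the frame of rod_tip between 0.024 and 0.1 m and y of tape_center in the frame of rod_tip between -0.015 and 0.015 m and z of tape_center in the frame of rod_tip between -0.022 and 0.015 m), for 0.2 s.
2. the end cap is on the end of the rod, outside the roll (all of step 1 and x of cap_center in the frame of rod_tip between 0 and 0.03 m and y of cap_center in the frame of rod_tip between -0.015 and 0.015 m and z of cap_center in the frame of rod_tip between -0.02 and 0.015 m and angle between the x axis of cap_center and the x axis of rod_tip, either way round below 0.3 rad), for 0.2 s.
At the end, for the whole second after the job is handed in: The tape roll hangs on the rod with its centre 24 to 100 mm in from the tip, the cap sits over the end of the rod (rod at least 21 mm deep in its 34 mm bore, in line within 17 degrees), both at rest (all of step 2 and linear speed of each of tape, end_cap below 0.05 m/s); the robot touches nothing.
It fails at once if the ribbon spool is taken or knocked from its slot (moved 20 mm) (distance of spool_center from where it was at the start of the episode above 0.02 m).
It also fails if it takes over 59 s, if anything falls off the work surface, if the arm or the gripper's body presses on something with over 40 N, if the wrist force passes 120 N, or if a joint passes its speed limit or range.

## Working session

There is one attempt and no reset: what is moved stays moved. The work goes in short steps, Python scripts to look and compute and a tool call to move; the robot and the scene stay as the last step left them, time stands still between calls to the robot, and variables do not carry over. Pictures are saved under pics/ and viewed, about 8 in all and at most 12, crops included, and the job is handed in when it is done.

Besides the shell and the picture viewer there is one more tool, called as name(argument=value, ...) on one line, values as JSON. servo_tool: Moves the arm, as the interface text tells. Scaled input: -1 to 1 covers 0.05 m each way for a shift and 90 degrees each way for a turn. Its arguments: {"type":"object","properties":{"series":{"type":"array","items":{"type":"object","properties":{"x":{"type":"number","minimum":-1,"maximum":1},"y":{"type":"number","minimum":-1,"maximum":1},"z":{"type":"number","minimum":-1,"maximum":1},"ax":{"type":"number","minimum":-1,"maximum":1},"ay":{"type":"number","minimum":-1,"maximum":1},"az":{"type":"number","minimum":-1,"maximum":1},"jaw":{"type":"number"}}}}},"required":["series"]}

```bash
mkdir -p pics; cat > h.py <<'E'
import numpy as np, cv2
from workcell import manip
def K(s):
    f=s["image"].shape[0]/2/np.tan(np.radians(s["vfov"])/2)
    return np.array([[f,0,s["cx"]],[0,f,s["cy"]],[0,0,1.]])
def cam(s):
    R=cv2.Rodrigues(np.array(s["rvec"],float))[0]; return K(s),R,np.array(s["tvec"],float).ravel()
def P(s):
    k,R,t=cam(s); return k@np.c_[R,t]
def onplane(s,uv,z):
    k,R,t=cam(s); d=R.T@np.linalg.inv(k)@np.array([uv[0],uv[1],1.]); c=-R.T@t
    return c+d*(z-c[2])/d[2]
def tri(views):
    A=[]
    for s,(u,v) in views:
        p=P(s); A+= [u*p[2]-p[0], v*p[2]-p[1]]
    X=np.linalg.svd(np.array([a/np.linalg.norm(a[:3]) for a in A])*np.array([1,1,1,1000]))[2][-1]
    X=X*np.array([1,1,1,1000]); return X[:3]/X[3]
def proj(s,X):
    q=P(s)@np.append(X,1); return q[:2]/q[2]
def save(s,n): cv2.imwrite("pics/"+n+".png",cv2.cvtColor(s["image"],cv2.COLOR_RGB2BGR))
E
python3 - <<'E'
from h import *
S={}
for c in("scene","top"):
    s=manip.snapshot(c); S[c]=s; save(s,c+"0")
    R=cam(s); print(c,"pos",(-R[1].T@R[2]).round())
    for n,z in(("rod_tip",120),("tape_center",34),("cap_center",22),("spool_center",34)):
        for d in manip.spot_point(n,c)[:4]: print(n,round(d["p"],2),np.round(d["xy"],1),onplane(s,d["xy"],z).round(1))
a=np.hstack([S["scene"]["image"],S["top"]["image"]])
cv2.imwrite("pics/both.png",cv2.cvtColor(cv2.resize(a,None,fx=.714,fy=.714,interpolation=cv2.INTER_AREA),cv2.COLOR_RGB2BGR))
print(manip.state())
E
```

```text
scene pos [-305.  641.  575.]
rod_tip 0.63 [360.8 178.6] [ 540.2 -228.3  120. ]
tape_center 0.63 [227.  286.2] [381.6 312.1  34. ]
tape_center 0.55 [127.4 295.6] [466.8 502.7  34. ]
tape_center 0.48 [172.8 260. ] [548.2 371.4  34. ]
cap_center 0.82 [369.6 220.1] [ 459.4 -198.3   22. ]
cap_center 0.79 [407.4 221.8] [ 390.9 -283.    22. ]
spool_center 0.9 [179.1 273.1] [486.8 380.   34. ]
top pos [ 382.  119. 1367.]
tape_center 0.7 [177.9 194.2] [553.5 376.9  34. ]
tape_center 0.6 [204.6 256. ] [384.8 301.6  34. ]
tape_center 0.57 [135.3 224.3] [470.8 491.3  34. ]
cap_center 0.87 [390.1 234.4] [ 444. -206.   22.]
cap_center 0.86 [418.8 248.9] [ 404.2 -284.    22. ]
spool_center 0.59 [172.6 220.3] [481.8 390.   34. ]
{'t': 0.5, 'joints': array([-1.18877382,  0.62842293,  0.03850827,  1.51747281, -0.02698961,
        0.99628898, -0.01999077]), 'dq': array([-9.28201550e-05,  6.38330207e-04,  1.04476153e-03, -3.15630162e-03,
       -2.28246545e-04,  2.42596207e-03,  9.37884652e-04]), 'effort': array([-9.87917192e-04, -5.62801337e+01,  1.22412868e+00, -1.93603939e+01,
        1.08463556e-02,  2.73157166e-03, -9.67929481e-06]), 'ee_pos': array([281.42601138, 585.88956697, 231.27535896]), 'tool_rot': array([-1.75464130e-05,  2.22053935e-01,  9.75034383e-01, -3.39109018e-05]), 'contact_force': array([-0.1779792 ,  0.3080716 , -0.85279138]), 'torque': array([-0.01246716, -0.02158559, -0.0125533 ]), 'opening': 0.998573669130428}
```

View pics/both.png

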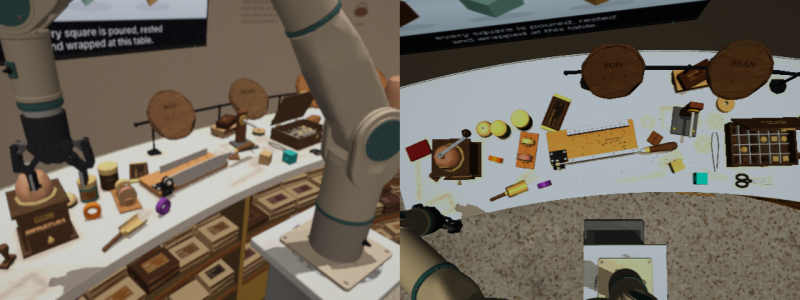

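```bash
python3 - <<'E'
import cv2,numpy as np
s=cv2.imread("pics/scene0.png");t=cv2.imread("pics/top0.png")
f=lambda im,u,v:cv2.resize(im[v-35:v+35,u-45:u+45],(396,298),interpolation=cv2.INTER_CUBIC)
a=np.vstack([np.hstack([f(s,172,266),f(t,177,205)]),np.hstack([f(s,352,190),f(t,400,200)])])
cv2.imwrite("pics/m1.png",a)
E
```

```text
(no output)
```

View pics/m1.png

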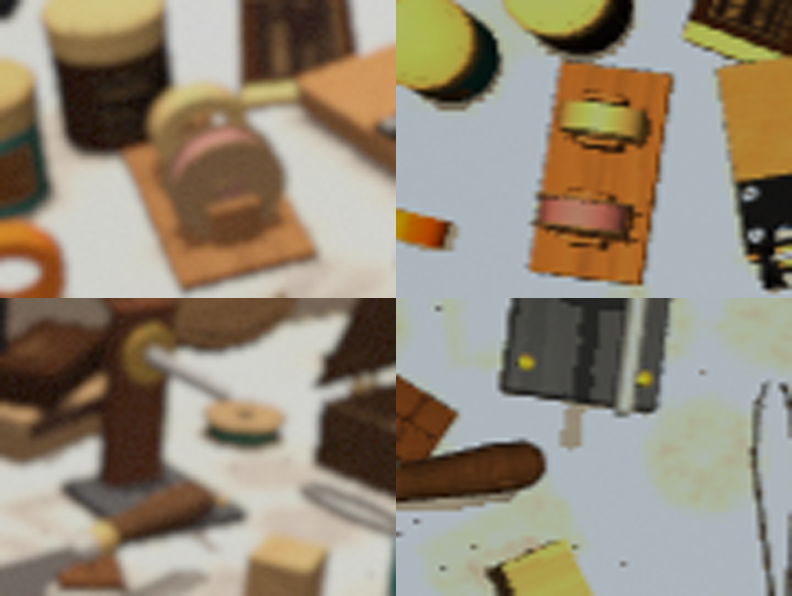

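```bash
python3 - <<'E'
from h import *
s=manip.snapshot("scene");t=manip.snapshot("top")
for n,a,b in(("rod",(360,178.3),(407.5,191.8)),("tape",(172.8,260),(177.9,194.2)),("spool",(179.1,273.1),(172.6,220.3)),("cap",(369.6,220.1),(390.1,234.4))):
    X=tri([(s,a),(t,b)]);print(n,X.round(1),(proj(s,X)-a).round(1),(proj(t,X)-b).round(1))
print("rod up end",onplane(t,(355+(640-396)/4.4,165),120),onplane(t,(407.5,191.8),120))
w=manip.snapshot("wrist");save(w,"w0");R=cam(w);st=manip.state()
print("wristcam",-R[1].T@R[2],w["vfov"],w["cx"],w["cy"]);print(R[1])
from scipy.spatial.transform import Rotation as Ro
q=st["tool_rot"];print(Ro.from_quat(np.roll(q,-1)).as_matrix())
E
```

```text
rod [ 548.4 -231.2  117.7] [-0.5  0. ] [0.4 0.4]
tape [552.1 373.8  33.4] [-1.5 -0.2] [1.2 0.6]
spool [479.8 385.7  40.6] [-1.5 -0.2] [1.1 0.5]
cap [ 449.4 -199.1   26.4] [ 2.8 -0.1] [-2.2 -2.1]
rod up end [ 618.86285752 -238.86953672  120.        ] [ 549.02381233 -229.49154541  120.        ]
wristcam [207.86470657 621.54084754 374.68378978] 60.330522875825196 280.33374556860736 207.92380968833064
[[ 4.32672879e-01  9.01550949e-01  2.57912181e-04]
 [ 8.55548473e-01 -4.10685524e-01  3.15236753e-01]
 [ 2.84307915e-01 -1.36173737e-01 -9.49013026e-01]]
[[-9.01396645e-01  4.32994328e-01 -1.36253735e-05]
 [ 4.32994327e-01  9.01396644e-01  4.65221816e-05]
 [ 3.24257067e-05  3.60352290e-05 -9.99999999e-01]]
```

servo_tool(series=[{"x":-0.6,"y":-0.4,"z":-0.2},{"x":-0.75,"y":-0.3,"z":-0.1},{"x":-0.8,"y":-0.2},{"x":-0.8,"y":-0.15},{"x":-0.8,"y":-0.15}])

```text
schema error: expected keys x, y, z, ax, ay, az, jaw
```

servo_tool(series=[{"x":-0.8,"y":-0.15},{"x":-0.75,"y":-0.1,"az":-0.065},{"x":-0.6,"y":-0.1,"az":-0.065},{"x":-0.2,"az":-0.065},{"x":0}])

```text
schema error: expected keys x, y, z, ax, ay, az, jaw
```

servo_tool(series=[{"x":-0.6,"y":-0.4,"z":-0.2,"ax":0,"ay":0,"az":0,"jaw":1},{"x":-0.75,"y":-0.3,"z":-0.1,"ax":0,"ay":0,"az":0,"jaw":1},{"x":-0.8,"y":-0.2,"z":0,"ax":0,"ay":0,"az":0,"jaw":1},{"x":-0.8,"y":-0.15,"z":0,"ax":0,"ay":0,"az":0,"jaw":1},{"x":-0.8,"y":-0.15,"z":0,"ax":0,"ay":0,"az":0,"jaw":1}])

```text
t: 1.07
ee_pos: [416.5, 457.8, 245.3]
tool_rot: [-0.004, 0.21, 0.978, 0.003]
contact_force: [-0.3, 0.8, -0.8]
opening: 0.998
```

servo_tool(series=[{"x":-0.8,"y":-0.15,"z":0,"ax":0,"ay":0,"az":0,"jaw":1},{"x":-0.75,"y":-0.1,"z":0,"ax":0,"ay":0,"az":-0.065,"jaw":1},{"x":-0.6,"y":-0.1,"z":0,"ax":0,"ay":0,"az":-0.065,"jaw":1},{"x":-0.2,"y":0,"z":0,"ax":0,"ay":0,"az":-0.065,"jaw":1},{"x":0,"y":0,"z":0,"ax":0,"ay":0,"az":0,"jaw":1}])

```text
t: 1.48
ee_pos: [533.5, 383.8, 245.1]
tool_rot: [0.0, 0.06, 0.998, 0.001]
contact_force: [0.4, 0.1, 0.7]
opening: 0.998
```

```bash
cat > look.py <<'E'
import sys
from h import *
from scipy.spatial.transform import Rotation as Ro
def info():
    st=manip.state();M=Ro.from_quat(np.roll(st["tool_rot"],-1)).as_matrix()
    print("t",round(st["t"],2),"tcp",st["ee_pos"].round(1),"x",M[:,0].round(3),"y",M[:,1].round(3),"F",st["contact_force"].round(1),"op",round(st["opening"],3),"q",st["joints"].round(2))
    return st,M
if __name__=="__main__":
    st,M=info(); w=manip.snapshot("wrist"); save(w,sys.argv[1])
    np.savez("pics/"+sys.argv[1]+".npz",**{k:np.array(v) for k,v in w.items()})
    for a in sys.argv[2:]:
        n,z=a.split(":")
        for d in manip.spot_point(n,"wrist")[:3]:
            X=onplane(w,d["xy"],float(z));print(n,round(d["p"],2),np.round(d["xy"],1),X.round(1),"d_tool",(M.T@(X-st["ee_pos"])).round(1))
E
python3 look.py w1 tape_center:34 spool_center:34
```

```text
t 1.48 tcp [533.5 383.8 245.1] x [-0.993  0.119 -0.   ] y [0.119 0.993 0.002] F [0.4 0.1 0.7] op 0.998 q [-0.64  0.63 -0.05  1.48  0.03  1.04  0.76]
tape_center 0.72 [175.1  18.9] [384.4 309.3  34. ] d_tool [139.2 -92.1 210.9]
tape_center 0.65 [385.4 100.7] [475.7 491.3  34. ] d_tool [ 70.2  99.4 211.2]
tape_center 0.59 [273.1 183.8] [543.1 376.2  34. ] d_tool [-10.5  -6.8 211. ]
spool_center 0.74 [270.4 122.3] [482.5 381.2  34. ] d_tool [ 50.3  -9.  211. ]
```

View pics/w1.png

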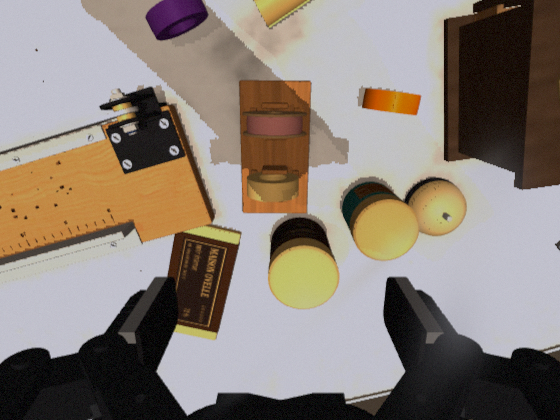

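servo_tool(series=[{"x":-0.2,"y":-0.13,"z":0.7,"ax":0,"ay":0,"az":0,"jaw":1},{"x":-0.1,"y":0,"z":0.7,"ax":0,"ay":0,"az":0,"jaw":1},{"x":0,"y":0,"z":0.7,"ax":0,"ay":0,"az":0,"jaw":1},{"x":0,"y":0,"z":0,"ax":0,"ay":0,"az":0,"jaw":1}])

```text
t: 1.97
ee_pos: [536.9, 389.5, 141.3]
tool_rot: [-0.0, 0.057, 0.998, 0.006]
contact_force: [-0.8, -0.9, -1.2]
opening: 1.0
```

```bash
python3 look.py w2 tape_center:34 spool_center:34; python3 - <<'E'
from h import *
d=[dict(np.load(f"pics/w{i}.npz")) for i in (1,2)]
manip.snapshot("wrist")
q=[x["xy"] for x in manip.spot_point("tape_center","wrist")]
for a in q: 
    X=tri([(d[0],(273.1,183.8)),(d[1],a)]);print("tri",a,X.round(1),(proj(d[0],X)-(273.1,183.8)).round(1))
q=[x["xy"] for x in manip.spot_point("spool_center","wrist")]
for a in q: print("spool tri",tri([(d[0],(270.4,122.3)),(d[1],a)]).round(1))
E
```

```text
t 1.97 tcp [536.9 389.5 141.3] x [-0.993  0.114  0.002] y [0.114 0.993 0.012] F [-0.8 -0.9 -1.2] op 1.0 q [-0.64  0.74 -0.05  1.57  0.03  0.83  0.76]
tape_center 0.95 [422.4 103.2] [476.4 494.2  34. ] d_tool [ 71.9  95.8 108.6]
tape_center 0.7 [259.5 220. ] [546.1 374.8  34. ] d_tool [-11.  -14.8 107.1]
spool_center 0.88 [262.  133.8] [484.1 384.8  34. ] d_tool [ 51.8 -12.  107.2]
tri [252.6, 208.9] [544.1 372.5  20.3] [-3.2 -2. ]
tri [409.5, 92.3] [461.1 387.3 327.7] [-25.3 -37.4]
spool tri [472.4 385.4 113. ]
```

View pics/w2.png

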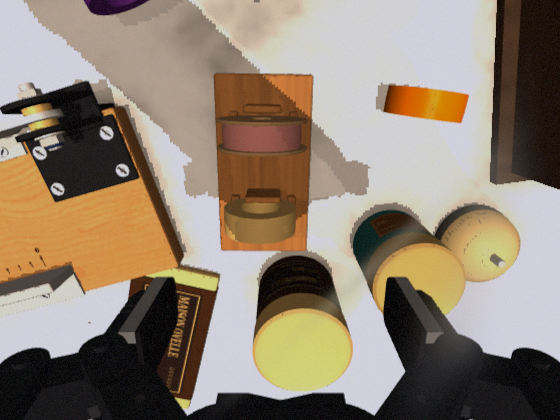

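```bash
python3 - <<'E'
from h import *
from look import info
d=[dict(np.load(f"pics/w{i}.npz")) for i in (1,2)]
st,M=info()
for n,a,b in(("tape",(273.1,183.8),(259.5,220)),("spool",(270.4,122.3),(262,133.8)),("jarlid",(304,278),(302,350)),("jar2lid",(386,231),(419,286)),("spool top",(273,112),(262,118))):
    X=tri([(d[0],a),(d[1],b)]);print(n,X.round(1),(proj(d[0],X)-a).round(1),"d_tool",(M.T@(X-st["ee_pos"])).round(1))
for p in((353,350),(254,350)):print("lid edge",onplane(d[1],p,70).round(1))
for z in(60,80):
  print("rack edges",[onplane(d[1],p,8)[:2].round(1) for p in((216,74),(220,248),(312,75),(307,250))])
E
```

```text
t 2.27 tcp [543.7 392.  150.6] x [-0.993  0.115 -0.011] y [0.115 0.993 0.023] F [ 0.1 -0.7 -0. ] op 0.997 q [-0.63  0.73 -0.05  1.56  0.03  0.83  0.76]
tape [535.4 377.6  63.9] [-0.1 -0. ] d_tool [  7.6 -17.2  86.2]
spool [484.6 382.5  21.1] [1.8 0.8] d_tool [ 59.1 -19.2 128.3]
jarlid [627.8 395.9  79.4] [-0.5  0. ] d_tool [-82.3  11.9  72.4]
jar2lid [590.9 477.7  73.7] [ 0. -0.] d_tool [-36.1  88.7  79.4]
spool top [476.1 384.2  -5.5] [0.3 0.4] d_tool [ 68.1 -19.2 154.9]
lid edge [640.2 431.8  70. ]
lid edge [631.4 361.   70. ]
rack edges [array([441.2, 356.2]), array([576.3, 336.4]), array([449.7, 424.6]), array([586.8, 408.5])]
rack edges [array([441.2, 356.2]), array([576.3, 336.4]), array([449.7, 424.6]), array([586.8, 408.5])]
```

servo_tool(series=[{"x":-0.06,"y":-0.2,"z":0.4,"ax":0.015,"ay":0.007,"az":0.01,"jaw":1},{"x":0,"y":-0.1,"z":0.4,"ax":0,"ay":0,"az":0,"jaw":1},{"x":0,"y":0,"z":0.2,"ax":0,"ay":0,"az":0,"jaw":1},{"x":0,"y":0,"z":0,"ax":0,"ay":0,"az":0,"jaw":1},{"x":0,"y":0,"z":0,"ax":0,"ay":0,"az":0,"jaw":1}])

```text
t: 2.68
ee_pos: [549.9, 381.4, 109.2]
tool_rot: [0.006, 0.066, 0.998, 0.005]
contact_force: [0.1, -0.5, -0.0]
opening: 0.999
```

```bash
python3 look.py w3 tape_center:34 spool_center:34
```

```text
t 2.68 tcp [549.9 381.4 109.2] x [-0.991  0.132 -0.012] y [0.132 0.991 0.011] F [ 0.1 -0.5 -0. ] op 0.999 q [-0.63  0.78 -0.04  1.58  0.04  0.76  0.76]
tape_center 0.73 [454.9  74.1] [475.8 492.6  34. ] d_tool [89.  99.6 75.3]
tape_center 0.63 [265.4 214.5] [545.2 373.7  34. ] d_tool [ 4.6 -9.1 75.1]
spool_center 0.81 [269.9 115.1] [484.3 385.3  34. ] d_tool [66.5 -5.6 74.4]
```

servo_tool(series=[{"x":0.08,"y":-0.13,"z":0.4,"ax":0.007,"ay":0.008,"az":0,"jaw":1},{"x":0,"y":0,"z":0.4,"ax":0,"ay":0,"az":0,"jaw":1},{"x":0,"y":0,"z":0.3,"ax":0,"ay":0,"az":0,"jaw":1},{"x":0,"y":0,"z":0,"ax":0,"ay":0,"az":0,"jaw":1},{"x":0,"y":0,"z":0,"ax":0,"ay":0,"az":0,"jaw":1}])

```text
t: 3.25
ee_pos: [546.7, 377.6, 54.7]
tool_rot: [0.001, 0.066, 0.998, 0.002]
contact_force: [-0.3, 0.8, 0.4]
opening: 1.001
```

```bash
python3 -c "
from look import *
info()"
```

```text
t 3.25 tcp [546.7 377.6  54.7] x [-0.991  0.131 -0.003] y [0.131 0.991 0.004] F [-0.3  0.8  0.4] op 1.001 q [-0.62  0.86 -0.04  1.61  0.04  0.67  0.76]
```

servo_tool(series=[{"x":0.03,"y":-0.04,"z":0.4,"ax":0,"ay":0,"az":0,"jaw":1},{"x":0,"y":0,"z":0.3,"ax":0,"ay":0,"az":0,"jaw":1},{"x":0,"y":0,"z":0.05,"ax":0,"ay":0,"az":0,"jaw":1},{"x":0,"y":0,"z":0,"ax":0,"ay":0,"az":0,"jaw":1}])

```text
t: 3.58
ee_pos: [546.6, 377.2, 18.1]
tool_rot: [0.003, 0.066, 0.998, 0.003]
contact_force: [-0.5, 0.3, -0.1]
opening: 0.998
```

```bash
python3 look.py w4
```

```text
t 3.58 tcp [546.6 377.2  18.1] x [-0.991  0.131 -0.005] y [0.131 0.991 0.007] F [-0.5  0.3 -0.1] op 0.998 q [-0.63  0.91 -0.03  1.62  0.05  0.61  0.76]
```

View pics/w4.png

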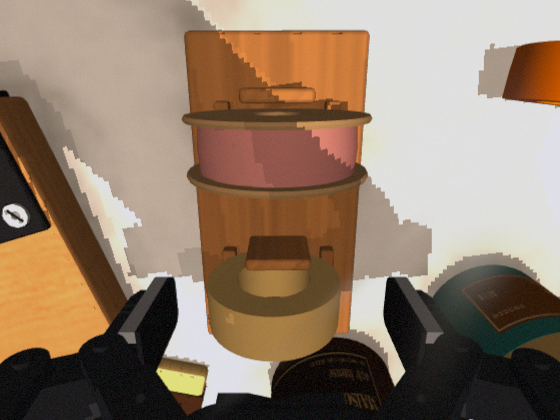

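The tape, at about (273,305), sits between the pads with the spool behind it at (275,150). Closing now.

servo_tool(series=[{"x":0,"y":-0.04,"z":0,"ax":0,"ay":0,"az":0,"jaw":-1},{"x":0,"y":0,"z":0,"ax":0,"ay":0,"az":0,"jaw":-1},{"x":0,"y":0,"z":0,"ax":0,"ay":0,"az":0,"jaw":-1},{"x":0,"y":0,"z":0,"ax":0,"ay":0,"az":0,"jaw":-1},{"x":0,"y":0,"z":0,"ax":0,"ay":0,"az":0,"jaw":-1}])

```text
t: 4.05
ee_pos: [548.6, 376.6, 22.2]
tool_rot: [0.005, 0.066, 0.998, 0.005]
contact_force: [-0.4, 0.3, -0.4]
opening: 0.585
```

servo_tool(series=[{"x":0,"y":0,"z":0,"ax":0,"ay":0,"az":0,"jaw":-1},{"x":0,"y":0,"z":-0.2,"ax":0,"ay":0,"az":0,"jaw":-1},{"x":0,"y":0,"z":-0.4,"ax":0,"ay":0,"az":0,"jaw":-1},{"x":0,"y":0,"z":-0.6,"ax":0,"ay":0,"az":0,"jaw":-1},{"x":0,"y":0,"z":-0.6,"ax":0,"ay":0,"az":0,"jaw":-1}])

```text
t: 4.47
ee_pos: [543.2, 372.8, 109.4]
tool_rot: [-0.0, 0.065, 0.998, 0.001]
contact_force: [0.2, -0.6, 0.2]
opening: 0.577
```

```bash
python3 look.py w5 tape_center:100
```

```text
t 4.47 tcp [543.2 372.8 109.4] x [-0.991  0.131  0.001] y [0.131 0.991 0.001] F [ 0.2 -0.6  0.2] op 0.577 q [-0.62  0.78 -0.04  1.59  0.04  0.77  0.76]
tape_center 0.86 [277.7 290.3] [554.  370.6 100. ] d_tool [-11.   -0.8   9.4]
tape_center 0.66 [472.2  86.1] [471.7 460.3 100. ] d_tool [82.3 77.4  9.6]
```

View pics/w5.png

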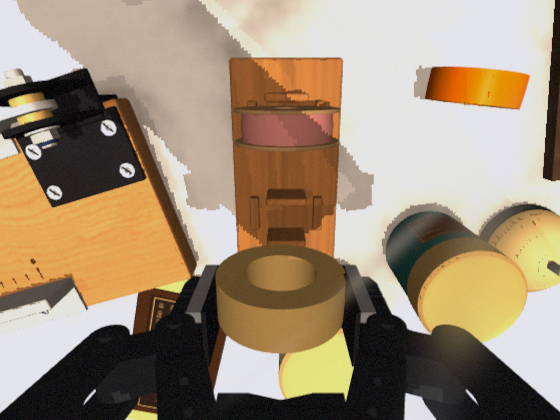

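servo_tool(series=[{"x":-0.03,"y":-0.4,"z":-0.4,"ax":0,"ay":0,"az":0,"jaw":-1},{"x":-0.04,"y":-0.7,"z":-0.4,"ax":0,"ay":0,"az":0,"jaw":-1},{"x":-0.04,"y":-0.75,"z":-0.3,"ax":0,"ay":0,"az":0,"jaw":-1},{"x":-0.04,"y":-0.75,"z":-0.3,"ax":0,"ay":0,"az":0,"jaw":-1},{"x":-0.04,"y":-0.75,"z":-0.3,"ax":0,"ay":0,"az":0,"jaw":-1}])

```text
t: 4.98
ee_pos: [530.0, 214.2, 198.7]
tool_rot: [0.003, 0.057, 0.998, 0.008]
contact_force: [0.1, -0.4, 0.0]
opening: 0.581
```

servo_tool(series=[{"x":-0.04,"y":-0.75,"z":-0.3,"ax":0,"ay":0,"az":0,"jaw":-1},{"x":-0.04,"y":-0.75,"z":-0.3,"ax":0,"ay":0,"az":0,"jaw":-1},{"x":-0.04,"y":-0.75,"z":-0.2,"ax":0,"ay":0,"az":0,"jaw":-1},{"x":-0.04,"y":-0.75,"z":-0.1,"ax":0,"ay":0,"az":0,"jaw":-1},{"x":-0.04,"y":-0.75,"z":0,"ax":0,"ay":0,"az":0,"jaw":-1}])

```text
t: 5.4
ee_pos: [517.3, 18.2, 246.6]
tool_rot: [0.006, 0.055, 0.998, 0.009]
contact_force: [0.7, -0.9, -0.3]
opening: 0.587
```

```bash
python3 - <<'E'
from h import *
from look import info
st,M=info()
d=dict(np.load("pics/w5.npz"));T=np.array([543.2,372.8,109.4])
for z in(122,126): print(z,(onplane(d,(277.7,290.3),z)-T).round(1))
E
```

```text
t 5.4 tcp [517.3  18.2 246.6] x [-0.994  0.111 -0.011] y [0.111 0.994 0.018] F [ 0.7 -0.9 -0.3] op 0.587 q [-0.03  0.41 -0.07  1.88  0.02  0.84  1.35]
122 [-2.4 -0.4 12.6]
126 [-4.8 -0.  16.6]
```

servo_tool(series=[{"x":0,"y":-0.75,"z":0,"ax":0,"ay":0,"az":0,"jaw":-1},{"x":0,"y":-0.75,"z":0,"ax":0,"ay":0,"az":0,"jaw":-1},{"x":0,"y":-0.75,"z":0,"ax":0.012,"ay":0.007,"az":0.013,"jaw":-1},{"x":0,"y":-0.3,"z":0,"ax":0,"ay":0,"az":0,"jaw":-1},{"x":0,"y":0,"z":0,"ax":0,"ay":0,"az":0,"jaw":-1}])

```text
t: 5.82
ee_pos: [498.6, -125.4, 246.8]
tool_rot: [0.001, 0.073, 0.997, -0.004]
contact_force: [-0.1, -0.2, 0.1]
opening: 0.584
```

servo_tool(series=[{"x":0,"y":0,"z":0,"ax":0,"ay":0,"az":0,"jaw":-1}])

```text
t: 5.9
ee_pos: [498.2, -126.0, 246.8]
tool_rot: [0.001, 0.074, 0.997, -0.003]
contact_force: [1.0, 0.6, 0.2]
opening: 0.579
```

```bash
python3 look.py w6 rod_tip:120 cap_center:22
```

```text
t 5.9 tcp [ 498.2 -126.   246.8] x [-0.989  0.148 -0.003] y [ 0.148  0.989 -0.007] F [1.  0.6 0.2] op 0.579 q [ 0.21  0.41 -0.03  1.88  0.03  0.85  1.59]
rod_tip 0.64 [171.2 273.3] [ 550.6 -227.   120. ] d_tool [-66.4 -91.2 127.6]
cap_center 0.96 [207.7 136.1] [ 452.8 -194.2   22. ] d_tool [ 35.4 -72.7 225.2]
cap_center 0.96 [101.8 100.2] [ 403.4 -289.6   22. ] d_tool [  70.1 -174.3  225.8]
```

View pics/w6.png

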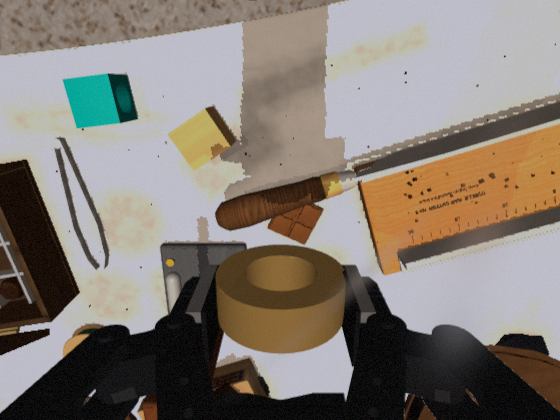

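```bash
python3 - <<'E'
from h import *
t=manip.snapshot("top");g=cv2.cvtColor(t["image"],cv2.COLOR_RGB2GRAY).astype(float)
for v in range(158,194,3): print(v,g[v,400:416].astype(int))
w=dict(np.load("pics/w6.npz"));g=cv2.cvtColor(w["image"],cv2.COLOR_RGB2GRAY).astype(float)
for v in range(266,316,6): print(v,g[v,160:192].astype(int))
E
```

```text
158 [ 62  50  36  33  77 122 133 132 131  67  78 118 126 129  97  89]
161 [ 30  53  85  56  55 122 144 146 146  84  63 128 144 145 136 120]
164 [ 18  30 122  85  41 113 142 145 146 100  50 123 146 146 148 109]
167 [ 21  30 126  94  41 102 139 147 146 121  55 121 146 146 147 113]
170 [ 18  39 133  92  34  89 136 146 146 146  76  89 136 146 147 115]
173 [ 37  42 110  73  33  78 131 146 146 146  84  62 128 146 147 135]
176 [ 55 111 109  61  33  53 119 144 146 147 100  49 123 146 147 149]
179 [ 43 149  99  33  34  38 111 145 148 148 121  56 121 146 147 148]
182 [104 104  58  33  33  32 118 155 160 158 131  60  96 146 156 156]
185 [ 78  55  33  33  33  37 126 163 166 166 138  64 103 153 164 164]
188 [ 85  37  34  32  32  56 141 169 171 171 142  67 142 170 169 170]
191 [ 41  34  33  34  33  98 162 176 176 175 105  40 147 175 174 172]
266 [187 182 120  73  83  81  80  85 111 121 124 113 102  86  80  83  82  82
  81  81  83  84  83  79  81  84  85  87  82  81  81  80]
272 [187 188 176  91  78  86  85  81  77  76  69  66  64  61  57  56  64  72
  79  80  80  80  81  82  83  82  85  81  84  84
[... 254 characters left out ...]
  20   8  18  24   4   8]
290 [181 183 187 188 178 110  83 124 149 165 168 172 173 176 165 160 152 140
 125 104  82  36  19  19  23  17  18  21  14  20  12  22]
296 [188 184 183 183 184 176  89  88 138 158 168 172 173 173 174 165 158 142
 100  18   8  18  19  14  18  24  22  21  16  24  17  21]
302 [185 186 184 179 179 180 154  73  96 143 158 168 170 173 163  87   5  10
  16  18  11   7   9   4   8  10  11   3  15  34  53  51]
308 [190 189 185 185 183 185 177 109  78 109 148 156  87  16  11  15  16   7
   5   9  10   5  12   5  20  10  14  43  56  56  55  55]
314 [188 189 189 188 188 184 178 135  81  32   9  18   5   6  13  10   3  13
  18  11  10   5  14  14  13   7  19  21  33  59  73  88]
```

```bash
python3 - <<'E'
from h import *
w=dict(np.load("pics/w6.npz"))
a,b=onplane(w,(165.7,278),120),onplane(w,(169.8,308),120);print(a,b,np.degrees(np.arctan2(*(b-a)[[1,0]])))
a,b=onplane(w,(177.3,278),120),onplane(w,(179.3,290),120);print(a,b,np.degrees(np.arctan2(*(b-a)[[1,0]])))
g=cv2.cvtColor(cv2.imread("pics/top0.png"),cv2.COLOR_BGR2GRAY).astype(int)
for v in range(150,196,3): print(v,g[v,400:418])
g=cv2.imread("pics/scene0.png")
E
```

```text
[ 554.22523306 -232.65720604  120.        ] [ 583.45096182 -236.42592988  120.        ] -7.347870953702894
[ 555.64389947 -222.94120238  120.        ] [ 567.18180011 -223.99897313  120.        ] -5.238115551334223
150 [ 9 10 10 10 10  9 16 26 31 34 38 44 50 50 51 53 43 38]
153 [ 11  11  11  21  34  76 103 112 121  94 118 110 101 101  61  28  15  11]
156 [ 9 10 26 29 28 29 28 27 31 38 42 42 33 30 34 32 45 59]
159 [  9  11  10  11  11  12  11  11  79 129 168 161 116  51  32  59  70  79]
162 [ 13  11  10  10  10  11  10  26 100 147 170 156  94  66  69  68  70  92]
165 [ 36  37  37  37  37  37  37  67 121 167 167 130  85  70  69  70  65 111]
168 [ 37  64  71  70  69  71  61  93 133 170 161 108  73  70  69  72  78 154]
171 [ 38  64  71  71  71  72  61 107 156 172 156  92  67  71  71  69  90 158]
174 [ 39  64  72  71  72  73  83 126 168 166 127  84  71  70  72  63 151 177]
177 [ 64  72  72  72  73  57  94 139 170 161 104  73  71  71  72  79 155 177]
180 [ 65  71  72  72  73  66 112 160 171 150  96  71  72  72  70 126 169 178]
183 [ 65  72  72  73  63  83 129 170 164 131 145 151 129  89  71 156 179 179]
186 [ 71  73  73  72  58 100 143 172 158 101  72  74  73  74  76 157 179 180]
189 [ 40  49  52  57  61 115 163 171 150  98  73  72  73  69 115 167 179 179]
192 [179 180 180 180 151 104 103 122 166 178 178 143 163 177 178 178 176 177]
195 [180 179 180 180 180 180 180 180 179 180 180 180 179 179 178 176 177 176]
```

servo_tool(series=[{"x":-0.1,"y":-0.6,"z":0.3,"ax":0,"ay":0,"az":-0.013,"jaw":-1},{"x":-0.1,"y":-0.6,"z":0.5,"ax":0,"ay":0,"az":0,"jaw":-1},{"x":-0.1,"y":-0.4,"z":0.6,"ax":0,"ay":0,"az":0,"jaw":-1},{"x":-0.1,"y":-0.2,"z":0.5,"ax":0,"ay":0,"az":0,"jaw":-1},{"x":0,"y":0,"z":0.2,"ax":0,"ay":0,"az":0,"jaw":-1}])

```text
t: 6.52
ee_pos: [517.0, -208.1, 142.7]
tool_rot: [0.008, 0.051, 0.999, -0.002]
contact_force: [0.3, -0.3, 0.0]
opening: 0.581
```

servo_tool(series=[{"x":0,"y":0,"z":0,"ax":0,"ay":0,"az":0,"jaw":-1},{"x":0,"y":0,"z":0,"ax":0,"ay":0,"az":0,"jaw":-1}])

```text
t: 6.68
ee_pos: [516.3, -205.1, 139.6]
tool_rot: [0.005, 0.049, 0.999, -0.0]
contact_force: [0.3, -0.2, 0.9]
opening: 0.584
```

```bash
cat > go.py <<'E'
import sys
from look import *
st,M=info(); g=np.array([float(a) for a in sys.argv[1:4]]); yaw=float(sys.argv[4]) if len(sys.argv)>4 else None
print("d_tool/50",(M.T@(g-st["ee_pos"])/50).round(3))
if yaw is not None: # desired heading of tool x in deg
    c,s=np.cos(np.radians(yaw)),np.sin(np.radians(yaw)); D=np.array([[c,s,0],[s,-c,0],[0,0,-1.]]).T
    D=np.c_[[c,s,0],[s,-c,0],[0,0,-1]]
    print("rot/90deg",(Ro.from_matrix(M.T@D).as_rotvec()/(np.pi/2)).round(3))
E
python3 go.py 523.7 -224.4 106 172.7; python3 - <<'E'
from h import *
for c in("scene","top"):
    s=manip.snapshot(c);save(s,c+"1")
    for n,z in(("rod_tip",120),("tape_center",118)):
        for d in manip.spot_point(n,c)[:4]: print(c,n,round(d["p"],2),np.round(d["xy"],1),onplane(s,d["xy"],z).round(1))
a=cv2.imread("pics/scene1.png");cv2.imwrite("pics/s1c.png",cv2.resize(a[130:230,290:430],(784,560),interpolation=cv2.INTER_CUBIC))
E
```

```text
t 6.68 tcp [ 516.3 -205.1  139.6] x [-0.995  0.098 -0.011] y [0.098 0.995 0.   ] F [ 0.3 -0.2  0.9] op 0.584 q [ 0.36  0.61 -0.04  1.88  0.03  0.64  1.77]
d_tool/50 [-0.178 -0.369  0.674]
rot/90deg [0.    0.007 0.019]
scene rod_tip 0.83 [359.9 175.6] [ 560.5 -244.1  120. ]
scene tape_center 0.96 [226.5 289.6] [266.2 368.8 118. ]
scene tape_center 0.87 [128.4 295.9] [345.2 523.  118. ]
scene tape_center 0.71 [179.  272.2] [367.  419.6 118. ]
scene tape_center 0.54 [362.7 169.3] [ 601.4 -295.8  118. ]
top rod_tip 0.91 [402.5 195.2] [ 540.2 -216.4  120. ]
top tape_center 0.56 [200.6 253.5] [390.9 300.3 118. ]
top tape_center 0.46 [134.8 223.3] [467.8 469.2 118. ]
```

View pics/s1c.png

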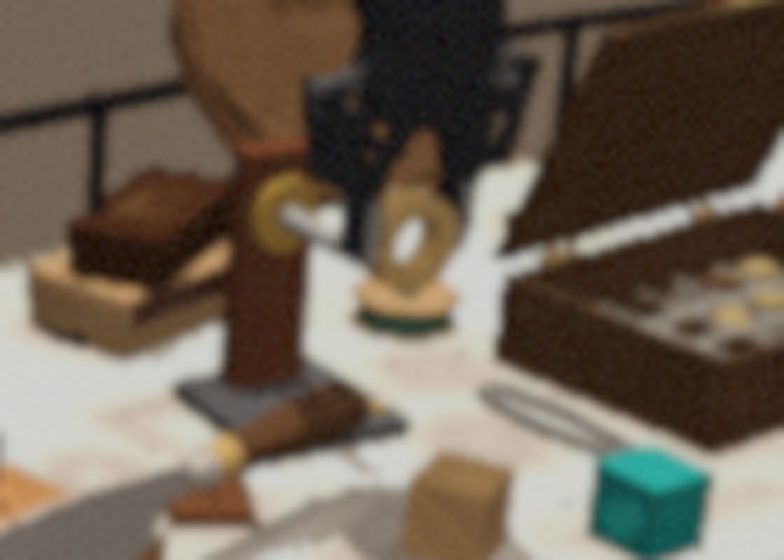

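```bash
python3 - <<'E'
from h import *
s=manip.snapshot("scene")
f=lambda X:(proj(s,np.array(X))-[290,130])*5.6
print("tape exp",f([512.8,-204.7,153.6]),f([512.8,-204.7,158.6]),"front tip",f([550,-227.8,120]))
E
```

```text
tape exp [406.24279633 236.46611809] [407.14595099 227.36807364] front tip [383.03076542 266.89756527]
```

servo_tool(series=[{"x":0,"y":-0.2,"z":0.3,"ax":0,"ay":0.007,"az":0.019,"jaw":-1},{"x":0,"y":-0.17,"z":0.3,"ax":0,"ay":0,"az":0,"jaw":-1},{"x":0,"y":0,"z":0.08,"ax":0,"ay":0,"az":0,"jaw":-1},{"x":0,"y":0,"z":0,"ax":0,"ay":0,"az":0,"jaw":-1},{"x":0,"y":0,"z":0,"ax":0,"ay":0,"az":0,"jaw":-1}])

```text
t: 7.45
ee_pos: [517.2, -224.5, 109.8]
tool_rot: [0.004, 0.064, 0.998, -0.001]
contact_force: [-0.6, 0.5, 0.3]
opening: 0.584
```

```bash
python3 go.py 523.7 -224.4 106 172.7; python3 - <<'E'
from h import *
s=manip.snapshot("scene");save(s,"scene2")
st=manip.state();T=st["ee_pos"]
f=lambda X:((proj(s,np.array(X))-[330,150])*9).round()
print("tape exp",f(T+[-3.5,.3,14]),"tip",f([550,-227.8,120]))
a=cv2.imread("pics/scene2.png");cv2.imwrite("pics/s2c.png",cv2.resize(a[150:210,330:410],(720,540),interpolation=cv2.INTER_CUBIC))
E
```

```text
t 7.45 tcp [ 517.2 -224.5  109.8] x [-0.992  0.128 -0.009] y [ 0.128  0.992 -0.002] F [-0.6  0.5  0.3] op 0.584 q [ 0.38  0.67 -0.03  1.88  0.03  0.59  1.77]
d_tool/50 [-0.128  0.019  0.077]
rot/90deg [-0.001  0.005 -0.001]
tape exp [325. 273.] tip [256. 249.]
```

View pics/s2c.png

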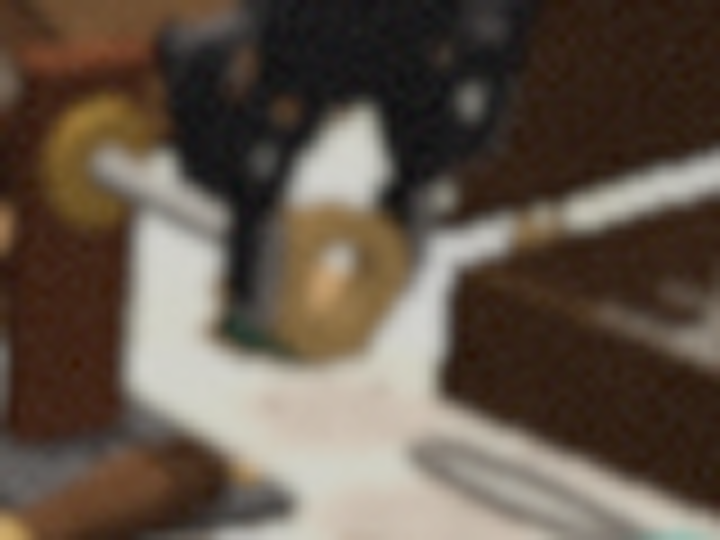

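servo_tool(series=[{"x":-0.2,"y":0.02,"z":0.06,"ax":0,"ay":0.005,"az":0,"jaw":-1},{"x":-0.3,"y":0,"z":0,"ax":0,"ay":0,"az":0,"jaw":-1},{"x":-0.3,"y":0,"z":0,"ax":0,"ay":0,"az":0,"jaw":-1},{"x":-0.1,"y":0,"z":0,"ax":0,"ay":0,"az":0,"jaw":-1},{"x":0,"y":0,"z":0,"ax":0,"ay":0,"az":0,"jaw":-1}])

```text
t: 7.92
ee_pos: [564.5, -226.9, 110.9]
tool_rot: [0.002, 0.063, 0.998, -0.001]
contact_force: [-0.3, 0.9, -0.4]
opening: 0.584
```

```bash
python3 go.py 620.9 -236.9 106 172.7; python3 - <<'E'
from h import *
s=manip.snapshot("scene");save(s,"scene3")
a=cv2.imread("pics/scene3.png");cv2.imwrite("pics/s3c.png",cv2.resize(a[150:210,330:410],(720,540),interpolation=cv2.INTER_CUBIC))
E
```

```text
t 7.92 tcp [ 564.5 -226.9  110.9] x [-0.992  0.126 -0.004] y [ 0.126  0.992 -0.001] F [-0.3  0.9 -0.4] op 0.584 q [ 0.35  0.71 -0.03  1.75  0.03  0.68  1.75]
d_tool/50 [-1.144 -0.057  0.103]
rot/90deg [-0.001  0.002  0.001]
```

View pics/s3c.png

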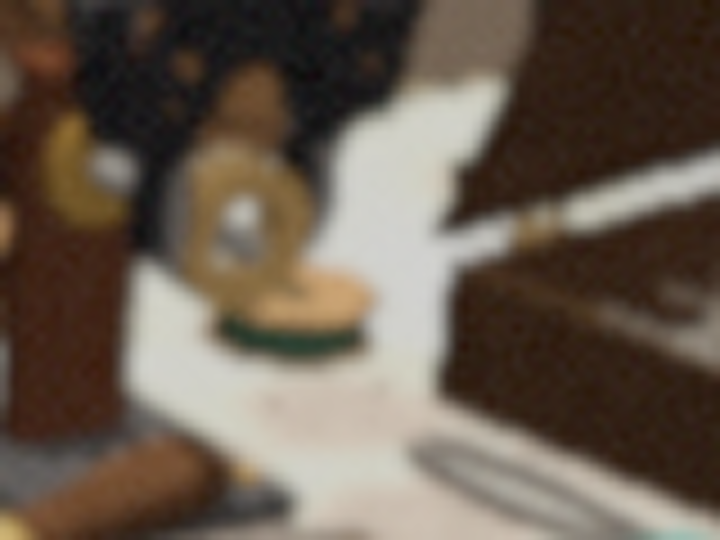

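servo_tool(series=[{"x":-0.05,"y":-0.05,"z":0.1,"ax":0,"ay":0,"az":0,"jaw":-1},{"x":-0.2,"y":0,"z":0.02,"ax":0,"ay":0,"az":0,"jaw":-1},{"x":-0.3,"y":0,"z":0,"ax":0,"ay":0,"az":0,"jaw":-1},{"x":-0.2,"y":0,"z":0,"ax":0,"ay":0,"az":0,"jaw":-1},{"x":0,"y":0,"z":0,"ax":0,"ay":0,"az":0,"jaw":-1}])

```text
t: 8.38
ee_pos: [597.0, -234.3, 104.3]
tool_rot: [-0.001, 0.064, 0.998, -0.0]
contact_force: [0.3, -0.3, 0.2]
opening: 0.581
```

```bash
python3 go.py 620.9 -236.9 106 172.7
```

```text
t 8.38 tcp [ 597.  -234.3  104.3] x [-0.992  0.127  0.002] y [ 0.127  0.992 -0.001] F [ 0.3 -0.3  0.2] op 0.581 q [ 0.34  0.76 -0.03  1.65  0.03  0.73  1.75]
d_tool/50 [-0.48   0.009 -0.035]
rot/90deg [-0.    -0.001 -0.   ]
```

servo_tool(series=[{"x":-0.25,"y":0,"z":-0.03,"ax":0,"ay":0,"az":0,"jaw":-1},{"x":-0.25,"y":0,"z":0,"ax":0,"ay":0,"az":0,"jaw":-1},{"x":0,"y":0,"z":0,"ax":0,"ay":0,"az":0,"jaw":-1},{"x":0,"y":0,"z":0,"ax":0,"ay":0,"az":0,"jaw":-1}])

```text
t: 8.72
ee_pos: [616.8, -238.0, 104.1]
tool_rot: [-0.005, 0.065, 0.998, 0.0]
contact_force: [-0.2, 0.5, -0.6]
opening: 0.581
```

```bash
python3 go.py 620.9 -236.9 106 172.7; python3 - <<'E'
from h import *
s=manip.snapshot("scene");save(s,"scene4")
for n in("rod_tip","tape_center"):
    for d in manip.spot_point(n,"scene")[:4]: print(n,round(d["p"],2),np.round(d["xy"],1))
T=manip.state()["ee_pos"];print(proj(s,T+np.array([-3.5,.3,14])))
E
```

```text
t 8.72 tcp [ 616.8 -238.   104.1] x [-0.992  0.129  0.009] y [ 0.129  0.992 -0.   ] F [-0.2  0.5 -0.6] op 0.581 q [ 0.34  0.79 -0.02  1.58  0.03  0.78  1.74]
d_tool/50 [-0.078  0.033 -0.039]
rot/90deg [-0.    -0.006 -0.001]
rod_tip 0.73 [360.2 179.7]
tape_center 0.79 [226.6 289.8]
tape_center 0.72 [131.3 298.2]
tape_center 0.7 [348.1 170.7]
[346.63106669 171.52670743]
```

servo_tool(series=[{"x":0,"y":0,"z":0,"ax":0,"ay":0,"az":0,"jaw":1},{"x":0,"y":0,"z":0,"ax":0,"ay":0,"az":0,"jaw":1},{"x":0,"y":0,"z":0,"ax":0,"ay":0,"az":0,"jaw":1},{"x":0,"y":0,"z":0,"ax":0,"ay":0,"az":0,"jaw":1},{"x":0,"y":0,"z":-0.2,"ax":0,"ay":0,"az":0,"jaw":1}])

```text
t: 9.28
ee_pos: [613.3, -237.6, 113.2]
tool_rot: [-0.007, 0.065, 0.998, 0.001]
contact_force: [0.8, -0.5, -0.3]
opening: 1.001
```

servo_tool(series=[{"x":0,"y":0,"z":-0.4,"ax":0,"ay":0,"az":0,"jaw":1},{"x":0,"y":0,"z":-0.6,"ax":0,"ay":0,"az":0,"jaw":1},{"x":0.1,"y":0,"z":-0.6,"ax":0,"ay":0,"az":0,"jaw":1},{"x":0.4,"y":0,"z":-0.5,"ax":0,"ay":0,"az":0,"jaw":1},{"x":0.6,"y":0,"z":-0.2,"ax":0,"ay":0,"az":0,"jaw":1}])

```text
t: 9.7
ee_pos: [563.5, -229.7, 234.3]
tool_rot: [-0.006, 0.063, 0.998, 0.001]
contact_force: [0.0, -0.7, 0.4]
opening: 1.004
```

```bash
python3 look.py w7 cap_center:22 tape_center:112 rod_tip:120; python3 - <<'E'
from h import *
s=manip.snapshot("scene");save(s,"scene5")
for d in manip.spot_point("tape_center","scene")[:4]: print(round(d["p"],2),np.round(d["xy"],1))
print("exp",proj(s,[613,-236,113]))
w=dict(np.load("pics/w7.npz"))["image"]
x=s["image"][140:220,310:420]
im=np.hstack([cv2.resize(w,(480,360)),cv2.resize(x,(320,233),interpolation=cv2.INTER_CUBIC)[:0:1].repeat(0,0) if 0 else np.vstack([cv2.resize(x,(320,233),interpolation=cv2.INTER_CUBIC),np.zeros((127,320,3),np.uint8)])])
cv2.imwrite("pics/m7.png",im[...,::-1])
E
```

```text
t 9.7 tcp [ 563.5 -229.7  234.3] x [-0.992  0.127  0.012] y [0.127 0.992 0.001] F [ 0.  -0.7  0.4] op 1.004 q [ 0.36  0.57 -0.03  1.62  0.02  0.96  1.77]
cap_center 0.86 [188.2   7.5] [ 403.3 -290.1   22. ] d_tool [148.7 -80.5 214. ]
cap_center 0.75 [300.7  51.6] [ 451.4 -195.8   22. ] d_tool [113.   19.1 213.7]
tape_center 0.85 [280.6 263.6] [ 616.  -235.4  112. ] d_tool [-54.2   0.8 121.7]
rod_tip 0.59 [282.9 186.5] [ 550.  -225.3  120. ] d_tool [ 12.6   2.5 114.5]
rod_tip 0.2 [279.1 262.6] [ 611. -236.  120.] d_tool [-49.3  -0.4 113.7]
0.91 [127.4 296.8]
0.72 [225.5 289.8]
0.58 [347.6 172. ]
exp [346.18269023 173.24321278]
```

View pics/m7.png

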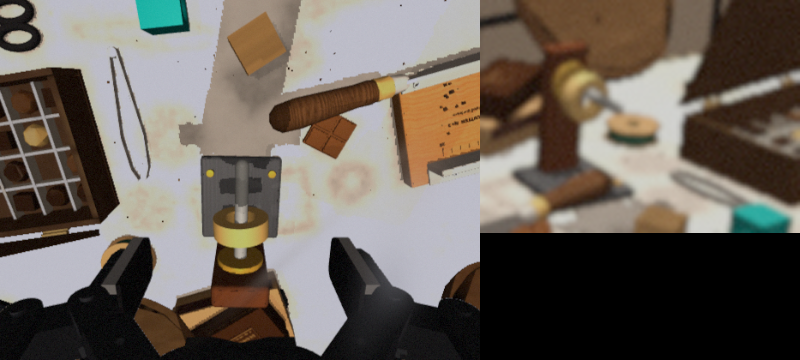

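```bash
python3 - <<'E'
from h import *
w=manip.snapshot("wrist")
for d in manip.trace("cap_center","wrist")[:3]:
    r=d["rect"];print(round(d["p"],2),np.round(r))
    if abs(r[0]-300)<40:
        m=d["region"].astype(np.uint8); im=w["image"].astype(int)
        hsv=cv2.cvtColor(w["image"],cv2.COLOR_RGB2HSV); print("V hist",np.histogram(hsv[...,2][m>0],10))
        V=hsv[...,2]; 
        for name,mm in(("all",m),("bright",((V>np.percentile(V[m>0],35)-15)&(m>0)).astype(np.uint8))):
            c=max(cv2.findContours(mm,0,1)[0],key=cv2.contourArea)
            W=np.array([onplane(w,p[0],44)[:2] for p in c],np.float32); rr=cv2.minAreaRect(W)
            print(name,rr,cv2.boxPoints(rr).round(1).tolist())
            ap=cv2.approxPolyDP(c,4,True)[:,0];print([(p.tolist(),onplane(w,p,44)[:2].round(1).tolist()) for p in ap])
E
```

```text
0.95 [190.  23.  66.  45.]
0.62 [300.  56.  69.  76.]
V hist (array([   6,   13,   26,    7,   10,   15,   90, 1117, 1490,   76]), array([ 72. ,  80.9,  89.8,  98.7, 107.6, 116.5, 125.4, 134.3, 143.2,
       152.1, 161. ]))
all ((452.65570068359375, -198.65911865234375), (42.51368713378906, 45.96957015991211), 23.26227569580078) [[424.0, -185.89999389648438], [442.20001220703125, -228.1999969482422], [481.29998779296875, -211.39999389648438], [463.1000061035156, -169.10000610351562]]
[([309, 19], [425.9, -186.8]), ([265, 47], [442.3, -225.8]), ([288, 91], [479.8, -210.8]), ([333, 63], [462.1, -170.0])]
bright ((452.5506896972656, -198.3899688720703), (42.472999572753906, 44.17290496826172), 23.46221351623535) [[424.29998779296875, -186.60000610351562], [441.8999938964844, -227.10000610351562], [480.79998779296875, -210.1999969482422], [463.20001220703125, -169.6999969482422]]
[([309, 19], [425.9, -186.8]), ([265, 47], [442.3, -225.8]), ([289, 91], [479.9, -210.0]), ([332, 65], [463.6, -171.0])]
```

servo_tool(series=[{"x":0.6,"y":0.1,"z":0,"ax":0,"ay":0,"az":0,"jaw":1},{"x":0.7,"y":0.1,"z":0.2,"ax":0,"ay":0,"az":0,"jaw":1},{"x":0.7,"y":0.1,"z":0.4,"ax":0,"ay":0,"az":-0.07,"jaw":1},{"x":0.3,"y":0,"z":0.5,"ax":0,"ay":0,"az":-0.07,"jaw":1},{"x":0,"y":0,"z":0.5,"ax":0,"ay":0,"az":-0.07,"jaw":1}])

```text
t: 10.52
ee_pos: [450.2, -200.0, 149.5]
tool_rot: [-0.006, -0.109, 0.994, 0.002]
contact_force: [0.8, -1.4, 0.4]
opening: 1.001
```

servo_tool(series=[{"x":0,"y":0,"z":0.2,"ax":0,"ay":0,"az":-0.07,"jaw":1},{"x":0,"y":0,"z":0,"ax":0,"ay":0,"az":-0.06,"jaw":1},{"x":0,"y":0,"z":0,"ax":0,"ay":0,"az":0,"jaw":1},{"x":0,"y":0,"z":0,"ax":0,"ay":0,"az":0,"jaw":1}])

```text
t: 10.85
ee_pos: [445.7, -197.6, 131.7]
tool_rot: [-0.011, -0.215, 0.976, 0.008]
contact_force: [0.7, -1.0, 0.3]
opening: 1.0
```

```bash
python3 go.py 452.6 -198.4 60 203.4; cat > capm.py <<'E'
from h import *
w=manip.snapshot("wrist")
for d in manip.trace("cap_center","wrist")[:3]:
    m=d["region"].astype(np.uint8); c=max(cv2.findContours(m,0,1)[0],key=cv2.contourArea)
    W=np.array([onplane(w,p[0],44)[:2] for p in c],np.float32); rr=cv2.minAreaRect(W)
    print(round(d["p"],2),np.round(d["rect"]),np.round(rr[0],1),np.round(rr[1],1),round(rr[2],1))
    V=cv2.cvtColor(w["image"],cv2.COLOR_RGB2HSV)[...,2]
    ap=cv2.approxPolyDP(c,4,True)[:,0];print([(p.tolist(),onplane(w,p,44)[:2].round(1).tolist()) for p in ap])
E
python3 capm.py
```

```text
t 10.85 tcp [ 445.7 -197.6  131.7] x [-0.907 -0.421  0.019] y [-0.42   0.907  0.02 ] F [ 0.7 -1.   0.3] op 1.0 q [ 0.48  0.57 -0.18  2.03  0.17  0.58  2.19]
d_tool/50 [-0.146 -0.101  1.43 ]
rot/90deg [ 0.013 -0.012  0.016]
0.95 [176.  97. 102. 101.] [ 402.9 -285.9] [48.3 46.1] 88.5
[([152, 48], [381.0, -308.1]), ([126, 116], [424.7, -310.0]), ([190, 146], [425.5, -267.6]), ([204, 135], [415.3, -262.1]), ([225, 84], [381.5, -261.6])]
0.62 [273. 218.  63.  76.] [ 448.6 -200.2] [52.5 44.1] 24.6
[([245, 181], [431.9, -226.8]), ([239, 194], [441.7, -227.0]), ([240, 252], [480.1, -210.0]), ([302, 253], [462.9, -170.1]), ([300, 182], [417.5, -193.6])]
```

servo_tool(series=[{"x":-0.08,"y":-0.05,"z":0.4,"ax":0.013,"ay":-0.012,"az":0.014,"jaw":1},{"x":-0.06,"y":-0.05,"z":0.5,"ax":0,"ay":0,"az":0,"jaw":1},{"x":0,"y":0,"z":0.4,"ax":0,"ay":0,"az":0,"jaw":1},{"x":0,"y":0,"z":0,"ax":0,"ay":0,"az":0,"jaw":1},{"x":0,"y":0,"z":0,"ax":0,"ay":0,"az":0,"jaw":1}])

```text
t: 11.37
ee_pos: [460.2, -201.3, 68.2]
tool_rot: [0.005, -0.2, 0.98, -0.005]
contact_force: [0.1, 0.0, -0.3]
opening: 1.002
```

```bash
python3 go.py 452.6 -198.4 7 203.6; python3 capm.py
```

```text
t 11.37 tcp [ 460.2 -201.3   68.2] x [-0.92  -0.392 -0.008] y [-0.392  0.92  -0.011] F [ 0.1  0.  -0.3] op 1.002 q [ 0.43  0.68 -0.12  2.07  0.2   0.39  2.13]
d_tool/50 [0.128 0.127 1.221]
rot/90deg [-0.007  0.005 -0.006]
0.93 [294. 233.  92. 102.] [ 447.6 -200.5] [53.7 44.8] 23.5
[([254, 184], [430.5, -227.2]), ([246, 206], [442.3, -226.7]), ([249, 281], [480.4, -210.1]), ([332, 281], [463.1, -170.2]), ([336, 206], [425.0, -186.5]), ([326, 185], [417.4, -195.5])]
0.87 [156.  71. 137. 141.] [ 403.9 -285. ] [49.7 44.7] 88.3
[([114, 1], [381.2, -308.7]), ([86, 101], [424.6, -310.2]), ([174, 141], [426.1, -268.7]), ([196, 130], [417.3, -260.9]), ([224, 55], [382.7, -260.1])]
```

servo_tool(series=[{"x":0.08,"y":0.08,"z":0.3,"ax":-0.007,"ay":0.005,"az":-0.005,"jaw":1},{"x":0.04,"y":0.04,"z":0.3,"ax":0,"ay":0,"az":0,"jaw":1},{"x":0,"y":0,"z":0.1,"ax":0,"ay":0,"az":0,"jaw":1},{"x":0,"y":0,"z":0,"ax":0,"ay":0,"az":0,"jaw":1}])

```text
t: 11.8
ee_pos: [457.0, -200.1, 38.2]
tool_rot: [0.005, -0.203, 0.979, -0.003]
contact_force: [0.2, -0.3, 0.7]
opening: 1.004
```

```bash
python3 go.py 452.6 -198.4 7 203.6
```

```text
t 11.8 tcp [ 457.  -200.1   38.2] x [-0.917 -0.398 -0.009] y [-0.398  0.917 -0.008] F [ 0.2 -0.3  0.7] op 1.004 q [ 0.42  0.73 -0.1   2.09  0.22  0.32  2.12]
d_tool/50 [0.072 0.071 0.623]
rot/90deg [-0.005  0.006 -0.002]
```

servo_tool(series=[{"x":0.07,"y":0.07,"z":0.25,"ax":-0.005,"ay":0.006,"az":0,"jaw":1},{"x":0,"y":0,"z":0.2,"ax":0,"ay":0,"az":0,"jaw":1},{"x":0,"y":0,"z":0.1,"ax":0,"ay":0,"az":0,"jaw":1},{"x":0,"y":0,"z":0,"ax":0,"ay":0,"az":0,"jaw":1}])

```text
t: 12.13
ee_pos: [454.6, -199.2, 11.1]
tool_rot: [0.001, -0.203, 0.979, -0.001]
contact_force: [-0.3, -0.3, 0.3]
opening: 1.001
```

```bash
python3 go.py 452.6 -198.4 9 203.6
```

```text
t 12.13 tcp [ 454.6 -199.2   11.1] x [-0.918 -0.397 -0.002] y [-0.397  0.918 -0.003] F [-0.3 -0.3  0.3] op 1.001 q [ 0.41  0.79 -0.09  2.09  0.24  0.26  2.1 ]
d_tool/50 [0.029 0.031 0.041]
rot/90deg [-0.002  0.001 -0.002]
```

Close enough; close the jaws and take one reading before lifting.

servo_tool(series=[{"x":0.03,"y":0.03,"z":0.02,"ax":0,"ay":0,"az":0,"jaw":-1},{"x":0,"y":0,"z":0,"ax":0,"ay":0,"az":0,"jaw":-1},{"x":0,"y":0,"z":0,"ax":0,"ay":0,"az":0,"jaw":-1},{"x":0,"y":0,"z":0,"ax":0,"ay":0,"az":0,"jaw":-1},{"x":0,"y":0,"z":0,"ax":0,"ay":0,"az":0,"jaw":-1}])

```text
t: 12.55
ee_pos: [452.6, -198.4, 10.3]
tool_rot: [0.002, -0.203, 0.979, -0.002]
contact_force: [-0.7, -0.4, -1.0]
opening: 0.503
```

servo_tool(series=[{"x":0,"y":0,"z":0,"ax":0,"ay":0,"az":0,"jaw":-1},{"x":0,"y":0,"z":0,"ax":0,"ay":0,"az":0,"jaw":-1}])

```text
t: 12.72
ee_pos: [452.9, -198.5, 10.6]
tool_rot: [0.002, -0.203, 0.979, -0.002]
contact_force: [0.1, -0.5, -0.7]
opening: 0.508
```

```bash
python3 go.py 452.6 -198.4 140 203.6; python3 capm.py
```

```text
t 12.72 tcp [ 452.9 -198.5   10.6] x [-0.918 -0.397 -0.003] y [-0.397  0.918 -0.004] F [ 0.1 -0.5 -0.7] op 0.508 q [ 0.41  0.79 -0.09  2.1   0.24  0.26  2.1 ]
d_tool/50 [-0.004 -0.006 -2.588]
rot/90deg [-0.003  0.002 -0.002]
0.93 [ 96.  92. 189. 184.] [ 403.  -282.9] [51.7 46. ] 88.3
[([0, 0], [387.2, -308.3]), ([0, 140], [425.2, -301.9]), ([105, 185], [426.3, -269.2]), ([152, 160], [412.8, -258.0]), ([189, 59], [381.0, -256.8]), ([66, 0], [380.2, -292.0])]
0.7 [283. 302. 132. 154.] [ 445.8 -200.6] [60.2 44.9] 23.3
[([233, 231], [424.8, -226.7]), ([216, 277], [443.0, -225.9]), ([222, 375], [481.5, -209.3]), ([337, 377], [464.9, -169.0]), ([344, 273], [424.1, -186.4]), ([330, 233], [412.8, -197.3])]
```

servo_tool(series=[{"x":0,"y":0,"z":-0.3,"ax":0,"ay":0,"az":0,"jaw":-1},{"x":0,"y":0,"z":-0.5,"ax":0,"ay":0,"az":0,"jaw":-1},{"x":0,"y":0,"z":-0.6,"ax":0,"ay":0,"az":0.07,"jaw":-1},{"x":0,"y":0,"z":-0.6,"ax":0,"ay":0,"az":0.07,"jaw":-1},{"x":0,"y":0,"z":-0.3,"ax":0,"ay":0,"az":0.07,"jaw":-1}])

```text
t: 13.23
ee_pos: [449.1, -196.6, 125.5]
tool_rot: [-0.003, -0.034, 0.999, 0.002]
contact_force: [0.7, -0.5, -0.5]
opening: 0.505
```

servo_tool(series=[{"x":0,"y":0,"z":0,"ax":0,"ay":0,"az":0.07,"jaw":-1},{"x":0,"y":0,"z":0,"ax":0,"ay":0,"az":0.06,"jaw":-1},{"x":0,"y":0,"z":0,"ax":0,"ay":0,"az":0,"jaw":-1},{"x":0,"y":0,"z":0,"ax":0,"ay":0,"az":0,"jaw":-1}])

```text
t: 13.57
ee_pos: [451.7, -197.6, 130.8]
tool_rot: [0.002, 0.074, 0.997, 0.0]
contact_force: [0.5, 0.6, -0.2]
opening: 0.508
```

```bash
python3 go.py 500.6 -220.2 108.6 172.7; python3 look.py w8 rod_tip:120 tape_center:113
```

```text
t 13.57 tcp [ 451.7 -197.6  130.8] x [-0.989  0.148 -0.004] y [0.148 0.989 0.   ] F [ 0.5  0.6 -0.2] op 0.508 q [ 0.36  0.56 -0.01  2.05  0.01  0.53  1.77]
d_tool/50 [-1.032 -0.303  0.447]
rot/90deg [ 0.     0.002 -0.013]
t 13.57 tcp [ 451.7 -197.6  130.8] x [-0.989  0.148 -0.004] y [0.148 0.989 0.   ] F [ 0.5  0.6 -0.2] op 0.508 q [ 0.36  0.56 -0.01  2.05  0.01  0.53  1.77]
```

servo_tool(series=[{"x":-0.2,"y":-0.1,"z":0.15,"ax":0,"ay":0,"az":-0.013,"jaw":-1},{"x":-0.35,"y":-0.12,"z":0.15,"ax":0,"ay":0,"az":0,"jaw":-1},{"x":-0.25,"y":-0.05,"z":0.1,"ax":0,"ay":0,"az":0,"jaw":-1},{"x":0,"y":0,"z":0,"ax":0,"ay":0,"az":0,"jaw":-1},{"x":0,"y":0,"z":0,"ax":0,"ay":0,"az":0,"jaw":-1}])

```text
t: 14.13
ee_pos: [491.0, -218.0, 106.1]
tool_rot: [-0.0, 0.06, 0.998, 0.001]
contact_force: [0.8, -0.5, -0.1]
opening: 0.509
```

```bash
python3 go.py 500.6 -220.2 108.6 172.7; python3 - <<'E'
from h import *
st=manip.state();T=st["ee_pos"]
for c in("scene","top"):
    s=manip.snapshot(c);save(s,c+"8")
    for n in("rod_tip","cap_center","tape_center"):
        for d in manip.spot_point(n,c)[:5]:
            if d["xy"][0]>300: print(c,n,round(d["p"],2),np.round(d["xy"],1))
    print("exp cap",proj(s,T+[0,0,11.4]),"tip",proj(s,[550.2,-226.5,120]))
a=cv2.imread("pics/scene8.png");cv2.imwrite("pics/s8c.png",cv2.resize(a[150:210,330:410],(720,540),interpolation=cv2.INTER_CUBIC))
E
```

```text
t 14.13 tcp [ 491.  -218.   106.1] x [-0.993  0.119  0.   ] y [0.119 0.993 0.002] F [ 0.8 -0.5 -0.1] op 0.509 q [ 0.38  0.65 -0.02  1.94  0.02  0.55  1.8 ]
d_tool/50 [-0.196 -0.021 -0.051]
rot/90deg [ 0.001 -0.     0.005]
scene rod_tip 0.78 [361.1 179.3]
scene cap_center 0.85 [406. 224.]
scene cap_center 0.61 [372.2 185. ]
scene tape_center 0.66 [347.  170.7]
exp cap [369.9765341  185.20118601] tip [358.03756997 177.72408983]
top rod_tip 0.89 [406.1 191. ]
top cap_center 0.74 [420.  250.3]
top cap_center 0.52 [405.2 218.1]
top tape_center 0.69 [408.2 168.4]
exp cap [403.30896072 214.35898137] tip [406.32738019 191.34557796]
```

servo_tool(series=[{"x":-0.2,"y":-0.02,"z":-0.04,"ax":0,"ay":0,"az":0.005,"jaw":-1},{"x":-0.2,"y":0,"z":0,"ax":0,"ay":0,"az":0,"jaw":-1},{"x":-0.2,"y":0,"z":0,"ax":0,"ay":0,"az":0,"jaw":-1},{"x":-0.1,"y":0,"z":0,"ax":0,"ay":0,"az":0,"jaw":-1},{"x":0,"y":0,"z":0,"ax":0,"ay":0,"az":0,"jaw":-1}])

```text
t: 14.95
ee_pos: [526.8, -222.8, 110.6]
tool_rot: [0.001, 0.063, 0.998, 0.001]
contact_force: [0.4, 0.0, -0.0]
opening: 0.509
```

```bash
python3 go.py 563.1 -228.2 108.3 172.7
```

```text
t 14.95 tcp [ 526.8 -222.8  110.6] x [-0.992  0.127 -0.002] y [0.127 0.992 0.001] F [ 0.4  0.  -0. ] op 0.509 q [ 0.36  0.68 -0.02  1.85  0.01  0.62  1.78]
d_tool/50 [-0.733 -0.016  0.047]
rot/90deg [0.001 0.001 0.   ]
```

servo_tool(series=[{"x":-0.05,"y":-0.02,"z":0.05,"ax":0,"ay":0,"az":0,"jaw":-1},{"x":-0.15,"y":0,"z":0,"ax":0,"ay":0,"az":0,"jaw":-1},{"x":-0.15,"y":0,"z":0,"ax":0,"ay":0,"az":0,"jaw":-1},{"x":0,"y":0,"z":0,"ax":0,"ay":0,"az":0,"jaw":-1}])

```text
t: 15.28
ee_pos: [544.5, -225.9, 107.6]
tool_rot: [0.0, 0.063, 0.998, 0.001]
contact_force: [0.6, -0.2, -0.1]
opening: 0.512
```

```bash
python3 go.py 563.1 -228.2 108.3 172.7
```

```text
t 15.28 tcp [ 544.5 -225.9  107.6] x [-0.992  0.126 -0.   ] y [0.126 0.992 0.002] F [ 0.6 -0.2 -0.1] op 0.512 q [ 0.36  0.7  -0.01  1.8   0.01  0.64  1.78]
d_tool/50 [-0.374  0.002 -0.014]
rot/90deg [0.001 0.    0.   ]
```

servo_tool(series=[{"x":-0.12,"y":0,"z":0,"ax":0,"ay":0,"az":0,"jaw":-1},{"x":-0.12,"y":0,"z":0,"ax":0,"ay":0,"az":0,"jaw":-1},{"x":-0.1,"y":0,"z":0,"ax":0,"ay":0,"az":0,"jaw":-1},{"x":0,"y":0,"z":0,"ax":0,"ay":0,"az":0,"jaw":-1}])

```text
t: 15.62
ee_pos: [561.7, -228.1, 107.0]
tool_rot: [-0.002, 0.063, 0.998, 0.001]
contact_force: [-1.9, -0.2, -0.1]
opening: 0.506
```

servo_tool(series=[{"x":-0.06,"y":0,"z":0,"ax":0,"ay":0,"az":0,"jaw":-1},{"x":-0.05,"y":0,"z":0,"ax":0,"ay":0,"az":0,"jaw":-1}])

```text
t: 15.78
ee_pos: [561.7, -228.1, 106.1]
tool_rot: [-0.008, 0.064, 0.998, 0.002]
contact_force: [-5.0, 1.0, 2.6]
opening: 0.504
```

```bash
python3 go.py 563.1 -228.2 108.3 172.7
```

```text
t 15.78 tcp [ 561.7 -228.1  106.1] x [-0.992  0.127  0.015] y [0.127 0.992 0.003] F [-5.   1.   2.6] op 0.504 q [ 0.35  0.73 -0.01  1.74  0.01  0.69  1.77]
d_tool/50 [-0.027  0.003 -0.045]
rot/90deg [ 0.002 -0.01  -0.   ]
```

servo_tool(series=[{"x":-0.02,"y":0,"z":0.04,"ax":0,"ay":-0.01,"az":0,"jaw":-1},{"x":0,"y":0,"z":0.04,"ax":0,"ay":0,"az":0,"jaw":-1},{"x":0,"y":0,"z":0,"ax":0,"ay":0,"az":0,"jaw":-1}])

```text
t: 16.03
ee_pos: [561.5, -228.2, 101.6]
tool_rot: [-0.001, 0.064, 0.998, 0.002]
contact_force: [-0.2, 0.8, -0.6]
opening: 0.507
```

```bash
python3 go.py 563.1 -228.2 103 172.7
```

```text
t 16.03 tcp [ 561.5 -228.2  101.6] x [-0.992  0.128  0.002] y [0.128 0.992 0.003] F [-0.2  0.8 -0.6] op 0.507 q [ 0.35  0.73 -0.01  1.75  0.01  0.66  1.77]
d_tool/50 [-0.031  0.004 -0.027]
rot/90deg [ 0.002 -0.001 -0.   ]
```

Nearly resting on the rod with no load. Release.

servo_tool(series=[{"x":0,"y":0,"z":0,"ax":0,"ay":0,"az":0,"jaw":1},{"x":0,"y":0,"z":0,"ax":0,"ay":0,"az":0,"jaw":1},{"x":0,"y":0,"z":0,"ax":0,"ay":0,"az":0,"jaw":1},{"x":0,"y":0,"z":0,"ax":0,"ay":0,"az":0,"jaw":1},{"x":0,"y":0,"z":0,"ax":0,"ay":0,"az":0,"jaw":1}])

```text
t: 16.45
ee_pos: [564.4, -228.6, 102.4]
tool_rot: [0.002, 0.064, 0.998, 0.001]
contact_force: [0.1, 0.7, -0.0]
opening: 1.0
```

servo_tool(series=[{"x":0,"y":0,"z":-0.2,"ax":0,"ay":0,"az":0,"jaw":1},{"x":0,"y":0,"z":-0.5,"ax":0,"ay":0,"az":0,"jaw":1},{"x":0,"y":0,"z":-0.6,"ax":0,"ay":0,"az":0,"jaw":1},{"x":0,"y":0,"z":-0.6,"ax":0,"ay":0,"az":0,"jaw":1},{"x":0,"y":0,"z":-0.4,"ax":0,"ay":0,"az":0,"jaw":1}])

```text
t: 16.87
ee_pos: [560.9, -227.4, 218.7]
tool_rot: [-0.003, 0.064, 0.998, 0.003]
contact_force: [1.1, -0.8, 0.9]
opening: 0.998
```

```bash
python3 look.py w9 cap_center:112 tape_center:113 spool_center:34; python3 - <<'E'
from h import *
s=manip.snapshot("scene");save(s,"scene9")
for n in("cap_center","tape_center","spool_center"):
    for d in manip.spot_point(n,"scene")[:4]: print(n,round(d["p"],2),np.round(d["xy"],1))
print("exp cap",proj(s,[563,-228,112]),"tape",proj(s,[614,-235,113]))
w=dict(np.load("pics/w9.npz"))["image"]
x=cv2.resize(s["image"][150:210,320:400],(320,240),interpolation=cv2.INTER_CUBIC)
im=np.hstack([cv2.resize(w,(480,360)),np.vstack([x,np.zeros((120,320,3),np.uint8)])])
cv2.imwrite("pics/m9.png",im[...,::-1])
E
```

```text
t 16.87 tcp [ 560.9 -227.4  218.7] x [-0.992  0.127  0.007] y [0.127 0.992 0.005] F [ 1.1 -0.8  0.9] op 0.998 q [ 0.35  0.58 -0.01  1.65  0.    0.92  1.78]
cap_center 0.72 [181.6   5.2] [ 423.7 -270.1  112. ] d_tool [129.9 -60.4 107.3]
cap_center 0.56 [281.4 206.9] [ 561.1 -225.5  112. ] d_tool [ -0.7   1.3 106.8]
tape_center 0.94 [277.7 274.2] [ 614.6 -235.2  113. ] d_tool [-55.   -1.5 105.4]
cap_center 0.88 [354.1 178.2]
cap_center 0.62 [404.2 222.5]
tape_center 0.97 [126.6 296.8]
tape_center 0.71 [227.1 289.5]
tape_center 0.5 [350.4 173.6]
spool_center 0.69 [174.3 274.3]
exp cap [355.24935209 178.81763256] tape [345.73198404 173.21072662]
```

View pics/m9.png

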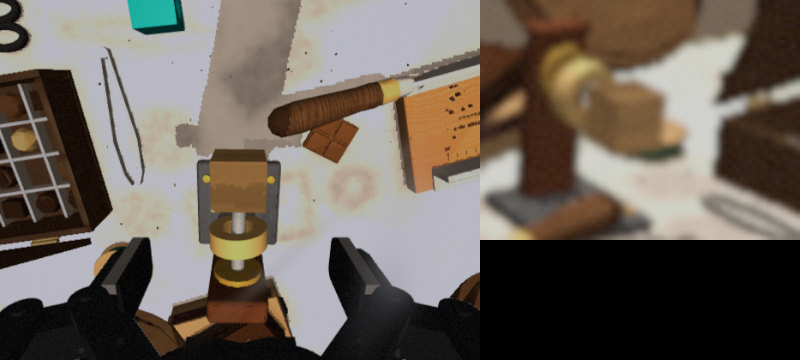

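servo_tool(series=[{"x":0,"y":0,"z":0,"ax":0,"ay":0,"az":0,"jaw":1},{"x":0,"y":0,"z":0,"ax":0,"ay":0,"az":0,"jaw":1},{"x":0,"y":0,"z":0,"ax":0,"ay":0,"az":0,"jaw":1}])

```text
t: 17.52
ee_pos: [558.0, -226.3, 211.6]
tool_rot: [-0.008, 0.064, 0.998, 0.004]
contact_force: [0.6, 0.2, -0.2]
opening: 1.0
```

```bash
python3 -c "
from look import *
info()
manip.snapshot('wrist')
print([d['xy'] for d in manip.spot_point('cap_center','wrist')],manip.close_job())"
```

```text
t 17.52 tcp [ 558.  -226.3  211.6] x [-0.992  0.127  0.017] y [0.127 0.992 0.008] F [ 0.6  0.2 -0.2] op 1.0 q [ 0.35  0.59 -0.01  1.66  0.    0.91  1.78]
the job is handed in; nothing more can be done
[[180.5, 11.5], [277.7, 214.3]] None
```

The tape roll is on the rod and the wooden end cap is pushed over the rod's end. I handed the job in at about 17.5 s; no verdict was reported.

- **Tape roll:** after release it hung with its centre about 65 mm in from the tip.
- **End cap:** I pushed it until it met the rod at the bottom of its bore, with about 5 N of contact, then let go and lifted clear. It sits about 11 mm in from the tip, which puts the rod roughly 32 mm deep. The last picture shows it in line with the rod.
- **Ribbon spool:** it was never touched. In the last scene view the detector put it about 5 pixels from its first position, which I did not check further. That is roughly the error seen elsewhere. I did not look at the rack in a picture after lifting out the tape.
- **Disagreements:** the scene camera's detected positions were up to about 5 pixels off what I expected. The wrist camera and the contact when pushing home were consistent with each other.

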